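# Find the loaded mallet head on the balance

## Robot

A 6-joint arm with a two-finger parallel gripper is mounted at the origin on the work surface. World frame = base frame: x ahead of the robot, y to its left, z up, the work surface at z = 0. Lengths are in m, angles in rad, forces in N, time in s.
With the tool pointing down it reaches from about 0.3 to 0.775 m from the base axis. Payload 14.6 kg.
Tool frame: the origin (TCP) lies at the very end of the fingers, on their centre line; the grasp point (between the pads) lies 19 mm behind it; z points along the fingers, y is the direction in which the jaws open and shut (so a half turn about z gives the same grasp; the last joint's range is limited). The gripper opens to 94 mm and grips with 3 to 60 N. Pads are 16 mm wide; open, the fingers measure 119 mm over their backs; the gripper's body (75 mm by 177 mm) begins 78 mm behind the grasp point.
Start: joints at [-0.067, 0.3, 1.521, -0, 1.321, -0.067], TCP at [0.55, -0, 0.205] pointing down, gripper open.
Joint ranges: [-3.03, 3.03], [-0.79, 2.21], [0.23, 2.52], [-1.04, 4.18], [0, 3.07], [-2.55, 2.55]. Speed limits (rad/s): [2.22, 2.22, 2.57, 3.14, 3.14, 3.14].

## Interface

Orientations are given as [roll, pitch, yaw] about the fixed x, y, z axes, in that order (R = Rz(yaw) Ry(pitch) Rx(roll)).
In Python, from station import ctrl, eyes gives the robot as it stands.
- The arm moves only by the tool jog_arm, never from a script. Its argument "moves" is a list of rows, each a list of 3 entries, a list of its own where there are three numbers: the shift along the world's x, y, z in mm, then the turn, a rotation vector about the world's x, y, z in units of 5 degrees (1.0 is 5 degrees), then the finger opening in mm, from 0 to 94. In form: [[[tx, ty, tz], [wx, wy, wz], jaw], ...]. A call has 1 to 5 rows; each row is the pose to reach, as a shift and turn from the pose commanded when the call began; what a row does not reach only later rows make up. A row lasts 1/12 s, in which the tool goes at most 41.7 mm and 7.16 degrees, less where a joint would pass 70% of its speed; a pose out of reach is approached as far as the arm can. A call with a gripper value outside its range is refused whole. The fingers move at their own pace and stop on an object; "squeeze" is the grip in N (left out, the last holds). Time passes only in rows, so rows that repeat a pose let the fingers close. It gives the time, the measured TCP pose, the force and the opening at its end, in the units of the state.
- ctrl.get_obs(): the state, without advancing time (a new reading comes with each control period).
- eyes.camera(name): name is "scene" or "side" or "wrist"; returns a dict with "frame" (400x640x3 uint8, red, green, blue), "vertical_fov" (degrees; the focal length in pixels is half the picture's height over the tangent of half this angle, whatever the lens; pixels are square), "cx", "cy" (the principal point, pixels), "eye" and "attitude" of the camera in the world; the wrist camera has in their place "hand_eye" (4x4, takes a point from camera to tool coordinates, whose origin is the TCP and whose axes are the flange's). Camera axes: x right, y down, z forward; pixel columns grow to the right and rows downward; lengths in m; the calibration is good to about 2 mm. A picture is of the moment at which its call begins: read the wrist's pose just before it. There is no depth.
- ctrl.hand_in(): hands the job in, once; it reports no verdict.
The state is a dict: "time_s": time; "qpos": joint angles; "joint_vel": joint speeds; "tau": joint torques, N m; "ee_pos": TCP position; "eef_rot": TCP orientation; "force": force on the tool from outside, world axes, zero at the start; "moment": the same for the moment, N m; "grip_width": finger opening in m.
Only numpy, scipy, OpenCV 4.12 (cv2) and the standard library are available. Lean on these libraries where they do the work, as an engineer would, in place of code of your own. Each camera call takes 0.05 s, during which the arm holds its last target.

## Task

The two mallet heads in the slanted rack look alike, but only one has its steel core; the other has a wooden one. Weigh them on the green balance: the loaded head outweighs the brass reference weight and tips the beam. Leave the heavy head standing upright in the middle of the empty weighing pan with that pan down, and stand the light head upright in the plywood tray, setting them down gently and leaving the glue bottle, wax jar and offcut behind the rack where they are.

Things in the scene. Friction and masses are not known exactly. Their poses are not given: they have to be found in the camera images.
- head_a: dead-blow mallet head: closed square beech block 42 x 42 x 84 mm, about 0.1 kg (wooden core) or 0.2 kg (steel core, loose by 1 to 2 mm inside); neither looks nor name tell which. Origin at the centre of its bottom end, z along its length to its top end, x and y square to its flat sides (flush dark handle mortise on the x faces). Starts leaning in the rack
- head_b: the second mallet head, alike in everything to head_a (size, origin, axes, stand in the rack); one of the two is heavy, which one varies
- rack: fixed slanted plywood rack, 150 x 230 mm, two places 120 mm apart along its y. Heads lean 0.55 rad (31 deg) from vertical, top end away from the robot; draw them out along their own z. Each sits loose on a sole, over a board under its -x face reaching 54 mm up its length; cheeks 12 mm high stand 2.5 mm off its y faces, which are free above that. Origin under its middle, on the bench
- beam (a joint): tilt of the balance beam, rad: 0 level, -0.1 weighing pan up (stop, its rest when empty), +0.1 weighing pan fully down (stop). A load heavier than the 0.15 kg brass weight, anywhere on the weighing pan, takes it to +0.1 in about 1 s; a lighter load leaves it at -0.1. Pushing the empty pan down with about 1.5 N moves it too
- pan_top (a point): centre of the top face of the weighing pan, the empty one of the balance's two pans, nearer the robot: flat aluminium disc, 100 mm diameter, no rim, always level; top face 122 mm over the bench when up, 100 mm when down. Its x points along the beam to the other pan, 220 mm away, with the fixed brass weight. Nothing stands above the pans
- tray_in (a point): centre of the inner floor of the fixed open plywood tray: inside 228 mm along its x, 118 mm along its y, rim about 24 mm above this floor
- glue: white glue bottle with orange cap, 56 mm diameter, 150 mm tall, standing behind the rack; origin at the centre of its underside; leave alone
- wax: amber glass jar with steel lid, 66 mm diameter, 50 mm tall, behind the rack; origin at the centre of its underside; leave alone
- offcut: wooden offcut 90 x 60 x 30 mm lying behind the rack; origin at the centre of its underside; leave alone
- pan: the weighing pan itself; origin 36 mm under its upper face, on the beam
- tray: the plywood tray, 240 x 130 x 30 mm outside, walls 6 mm; origin at the centre of its underside
Not all that is in view belongs to the job. What is shaped like the head_b but orange or white is not meant.

How it is judged:
At the end, for the whole second after the job is handed in: One head stands upright (within 0.12 rad) on the weighing pan, its bottom centre within 30 mm of the pan's centre, with the beam at more than +0.07 rad (pan down, so it is the heavy one); the other stands upright (within 0.12 rad) on the floor of the tray; both at rest (under 0.02 m/s) (((horizontal distance between head_a and pan_top below 0.03 m and z of head_a in the frame of pan_top between -0.004 and 0.006 m and angle between each of head_a, head_b's own z axis and vertical below 0.12 rad and x of head_b in the frame of tray_in between -0.115 and 0.115 m and y of head_b in the frame of tray_in between -0.06 and 0.06 m and z of head_b in the frame of tray_in between -0.004 and 0.006 m) or (horizontal distance between head_b and pan_top below 0.03 m and z of head_b in the frame of pan_top between -0.004 and 0.006 m and angle between each of head_b, head_a's own z axis and vertical below 0.12 rad and x of head_a in the frame of tray_in between -0.115 and 0.115 m and y of head_a in the frame of tray_in between -0.06 and 0.06 m and z of head_a in the frame of tray_in between -0.004 and 0.006 m)) and value of joint beam above 0.07 rad and linear speed of each of head_a, head_b below 0.02 m/s); the robot touches nothing.
It fails at once if the glue bottle is moved by more than 30 mm (distance of glue from where it was at the start of the episode above 0.03 m).
It fails at once if the wax jar is moved by more than 30 mm (distance of wax from where it was at the start of the episode above 0.03 m).
It fails at once if the offcut is moved by more than 30 mm (distance of offcut from where it was at the start of the episode above 0.03 m).
It fails at once if a head is dropped or pressed hard onto the weighing pan or the tray (over 50 N) (contact force between any of head_a, head_b and pan above 50 N or contact force between any of head_a, head_b and tray above 50 N).
It fails at once if a head is dropped or knocked over (faster than 0.45 m/s with no finger holding it: a fall of over 10 mm) ((linear speed of head_a above 0.45 m/s and contact force between head_a and the fingers below 0.5 N) or (linear speed of head_b above 0.45 m/s and contact force between head_b and the fingers below 0.5 N)).
It also fails if it takes over 69 s, if anything falls off the work surface, if the arm or the gripper's body presses on something with over 40 N, if the wrist force passes 120 N, or if a joint passes its speed limit or range.

## Working session

There is one attempt and no reset: what is moved stays moved. The work goes in short steps, Python scripts to look and compute and a tool call to move; the robot and the scene stay as the last step left them, time stands still between calls to the robot, and variables do not carry over. Pictures are saved under pics/ and viewed, and the job is handed in when it is done.

Besides the shell and the picture viewer there is one more tool, called after "Call:" as name([rows], argument=value, ...), one row to a line, values as JSON. jog_arm: Moves the arm, as the interface text tells. Its arguments: {"type":"object","properties":{"moves":{"type":"array","items":{"type":"array"}},"squeeze":{"type":"number"}},"required":["moves"]}

```bash
mkdir -p pics; python3 - <<'E'
from station import ctrl, eyes
import cv2
print(ctrl.get_obs())
for n in ["scene","side","wrist"]:
    c=eyes.camera(n); cv2.imwrite(f"pics/{n}0.png",c["frame"][:,:,::-1])
    print(n,{k:v for k,v in c.items() if k!="frame"})
E
```

```text
{'time_s': 0.0, 'qpos': array([-6.66056523e-02,  3.00537931e-01,  1.52159082e+00, -1.44762770e-05,
        1.32074947e+00, -6.65750847e-02]), 'joint_vel': array([-0.00028177,  0.0018732 , -0.00070919, -0.00100464,  0.00061145,
       -0.00010002]), 'tau': array([-1.53750298e-03, -5.31805658e+01, -3.52735734e+01,  7.07558286e-02,
        2.43994006e-02, -4.79655944e-05]), 'ee_pos': array([5.49718028e-01, 8.96214662e-06, 2.04845570e-01]), 'eef_rot': array([-3.14030899e+00, -7.15336403e-05,  1.57076930e+00]), 'force': array([0.24518013, 0.58524465, 0.52978808]), 'moment': array([ 0.00732553, -0.00094726,  0.05144574]), 'grip_width': 0.09389071932900286}
scene {'vertical_fov': 42.196601310809754, 'cx': 320.6608992336463, 'cy': 194.8011271134376, 'eye': array([ 1.01331307, -0.55760774,  1.32974363]), 'attitude': array([-2.55443076, -0.00928309,  0.71924092])}
side {'vertical_fov': 45.03900603939298, 'cx': 313.57750769390384, 'cy': 198.3086486461054, 'eye': array([-0.08706842, -0.79132093,  0.81432381]), 'attitude': array([-2.18546836e+00,  1.11814095e-03, -6.29096627e-01])}
wrist {'vertical_fov': 61.6448217731174, 'cx': 319.0348561469588, 'cy': 197.49376275927068, 'hand_eye': array([[ 7.56960825e-04, -9.65670403e-01, -2.59769320e-01,
         7.50788213e-02],
       [ 9.99999669e-01,  6.53380346e-04,  4.85086196e-04,
         5.52023334e-04],
       [-2.98705214e-04, -2.59769602e-01,  9.65670578e-01,
        -1.79220615e-01],
       [ 0.00000000e+00,  0.00000000e+00,  0.00000000e+00,
         1.00000000e+00]])}
```

View pics/scene0.png

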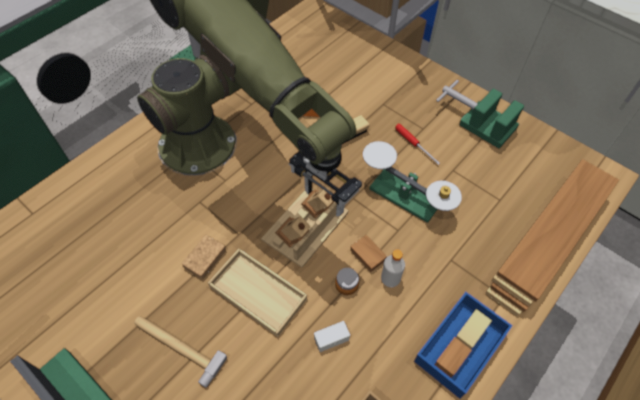

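View pics/side0.png

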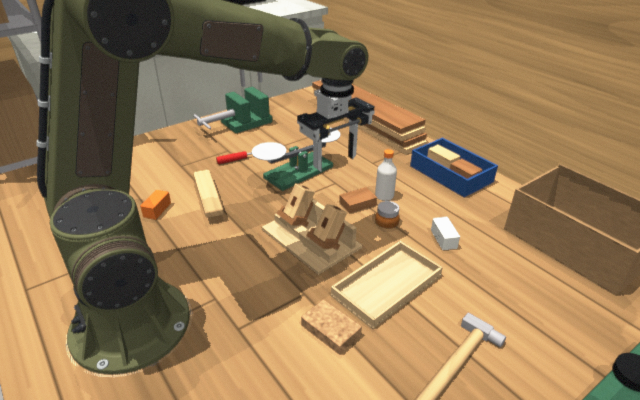

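View pics/wrist0.png

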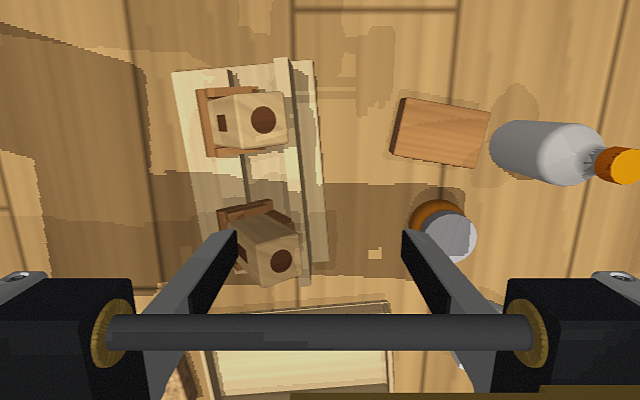

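```bash
cat > h.py <<'E'
import numpy as np, cv2
from scipy.spatial.transform import Rotation as R
from station import ctrl, eyes
def cam(name):
    o=ctrl.get_obs(); c=eyes.camera(name); f=200/np.tan(np.radians(c["vertical_fov"])/2)
    if name=="wrist":
        T=np.eye(4);T[:3,:3]=R.from_euler('xyz',o["eef_rot"]).as_matrix();T[:3,3]=o["ee_pos"];T=T@np.array(c["hand_eye"])
        Rm,e=T[:3,:3],T[:3,3]
    else: Rm,e=R.from_euler('xyz',c["attitude"]).as_matrix(),np.array(c["eye"])
    c.update(f=f,R=Rm,e=e); return c
def ray(c,p): 
    d=c["R"]@np.array([(p[0]-c["cx"])/c["f"],(p[1]-c["cy"])/c["f"],1]); return d/np.linalg.norm(d)
def onz(c,p,z):
    d=ray(c,p); return c["e"]+d*(z-c["e"][2])/d[2]
def proj(c,X):
    q=c["R"].T@(np.array(X)-c["e"]); return c["f"]*q[:2]/q[2]+[c["cx"],c["cy"]]
def tri(*cp):
    A=np.zeros((3,3));b=np.zeros(3);L=[]
    for c,p in cp:
        d=ray(c,p);M=np.eye(3)-np.outer(d,d);A+=M;b+=M@c["e"];L.append((M,c["e"]))
    X=np.linalg.solve(A,b); return X,[np.linalg.norm(M@(X-e)) for M,e in L]
def crop(c,x0,y0,x1,y1,s,name):
    cv2.imwrite(name,cv2.resize(c["frame"][y0:y1,x0:x1,::-1],None,fx=s,fy=s,interpolation=cv2.INTER_CUBIC))
E
python3 - <<'E'
from h import *
w,s,d=cam("wrist"),cam("scene"),cam("side")
crop(w,160,50,340,300,2.4,"pics/w1.png");crop(s,180,130,470,340,2.7,"pics/s1.png");crop(d,180,120,450,330,2.8,"pics/d1.png")
for c,p,z in [(s,(380,156),.122),(d,(269,151),.122),(s,(444,194),.1),(s,(258,291),.006),(d,(387,283),.006),(s,(347,281),.05),(d,(388,208),.05)]: print(p,onz(c,p,z).round(3))
print("tcp",proj(s,[.55,0,.205]),proj(d,[.55,0,.205]))
E
```

```text
(380, 156) [0.533 0.274 0.122]
(269, 151) [0.525 0.27  0.122]
(444, 194) [0.745 0.302 0.1  ]
(258, 291) [ 0.522 -0.237  0.006]
(387, 283) [ 0.523 -0.242  0.006]
(347, 281) [ 0.696 -0.07   0.05 ]
(388, 208) [ 0.683 -0.069  0.05 ]
tcp [323.90155256 202.48363193] [334.07876067 162.58438174]
```

View pics/w1.png

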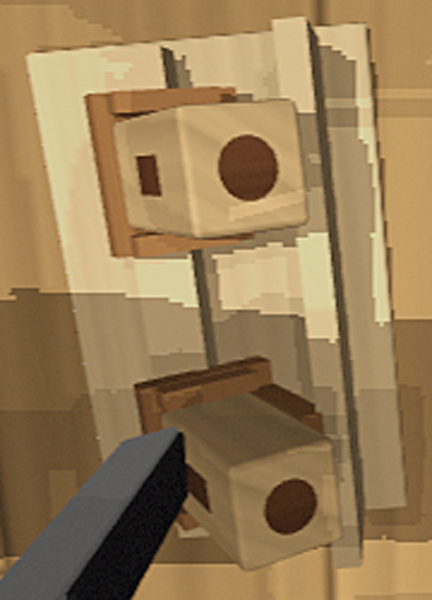

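View pics/s1.png

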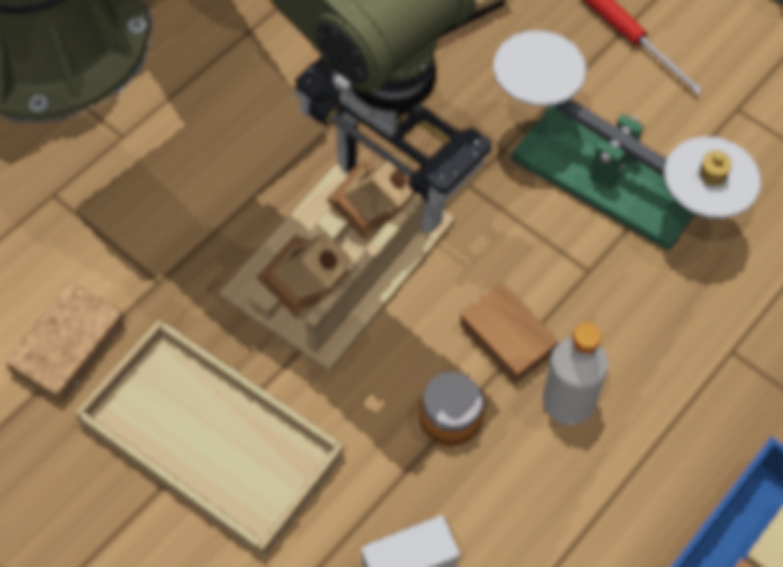

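View pics/d1.png

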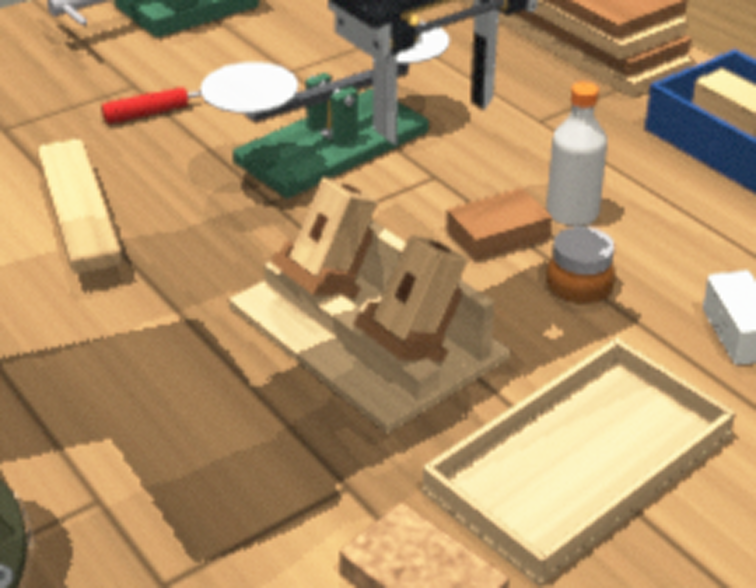

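```bash
python3 - <<'E'
from h import *
w,s,d=cam("wrist"),cam("scene"),cam("side")
P=[((263.3,120),(327.8,195.9),(304.3,187.1)),((281.3,260.8),(301.9,226.3),(336,207.5))]
for a,b,c in P:
    for L in ([(w,a),(s,b),(d,c)],[(w,a),(d,c)],[(w,a),(s,b)]): X,e=tri(*L); print(X.round(4),np.round(e,4))
# base corners
for p in [(30,55),(367,25),(405,507)]: print(onz(w,(160+p[0]/2.4,50+p[1]/2.4),.01).round(4))
# top face corners head1, head2
for p in [(183,107),(297,100),(307,232),(193,237)]: print(onz(w,(160+p[0]/2.4,50+p[1]/2.4),.11).round(4))
E
```

```text
[0.5067 0.0667 0.1148] [0.0012 0.0017 0.0009]
[0.5064 0.0657 0.1143] [0.0005 0.0005]
[0.5081 0.0659 0.1198] [0.0006 0.0006]
[ 0.5177 -0.0536  0.1151] [0.0012 0.0013 0.001 ]
[ 0.517  -0.0543  0.1153] [0.0007 0.0007]
[ 0.5186 -0.0536  0.1169] [0.0009 0.0009]
[0.3964 0.1099 0.01  ]
[0.5441 0.1223 0.01  ]
[ 0.5625 -0.1061  0.01  ]
[0.4857 0.0847 0.11  ]
[0.5229 0.0869 0.11  ]
[0.5252 0.0441 0.11  ]
[0.4864 0.0424 0.11  ]
```

```bash
cat >> h.py <<'E'
yaw=0.085
def Rtool(yaw,tilt):
    hz=R.from_euler('ZY',[yaw,tilt]).apply([0,0,1]); hy=np.array([-np.sin(yaw),np.cos(yaw),0])
    return R.from_matrix(np.c_[np.cross(hy,-hz),hy,-hz]),hz
def go(pos,Rt):
    o=ctrl.get_obs(); Rc=R.from_euler('xyz',o["eef_rot"])
    print("t",round(o["time_s"],2),"F",o["force"].round(2),"w",round(o["grip_width"],4),"shift mm",((np.array(pos)-o["ee_pos"])*1e3).round(1),"turn",(np.degrees((Rt*Rc.inv()).as_rotvec())/5).round(2))
TOP1=np.array([.507,.066,.115]);TOP2=np.array([.5177,-.0538,.1155])
E
python3 - <<'E'
from h import *
Rt,hz=Rtool(yaw,.55); go(TOP1+.05*hz,Rt); go([.53,.06,.2],Rtool(yaw,0)[0])
s,d=cam("scene"),cam("side")
print(onz(s,(397,255),.15),onz(d,(389,153),.15))
E
```

```text
t 0.45 F [-0.25  0.29 -1.41] w 0.0941 shift mm [-16.9  68.2 -47.8] turn [ 4.78  5.2  18.45]
t 0.45 F [-0.25  0.29 -1.41] w 0.0941 shift mm [-20.   60.   -5.4] turn [ 0.   -0.   18.97]
[0.77058492 0.03071345 0.15      ] [0.76112751 0.02251343 0.15      ]
```

Call:
jog_arm([
  [[0,0,30],[0,0,19],94],
  [[0,30,30],[0,0,19],94],
  [[-10,60,30],[0,0,19],94],
  [[-10,60,30],[0,0,19],94],
  [[-10,60,30],[0,0,19],94],
], squeeze=25)

```text
time_s: 0.97
ee_pos: [0.5397, 0.0613, 0.2357]
eef_rot: [3.141, 0.0, 2.204]
force: [0.4, -1.4, -0.5]
grip_width: 0.094
```

```bash
python3 - <<'E'
from h import *
Rt,hz=Rtool(yaw,.55); go(TOP1+.05*hz,Rt)
E
```

```text
t 0.97 F [ 0.36 -1.38 -0.47] w 0.094 shift mm [ -6.6   6.9 -78. ] turn [ 2.72  5.99 11.41]
```

Call:
jog_arm([
  [[-7,7,0],[2.72,5.99,11.41],94],
  [[-7,7,0],[2.72,5.99,11.41],94],
  [[-7,7,-20],[2.72,5.99,11.41],94],
  [[-7,7,-30],[2.72,5.99,11.41],94],
  [[-7,7,-40],[2.72,5.99,11.41],94],
])

```text
time_s: 1.38
ee_pos: [0.5329, 0.0668, 0.1949]
eef_rot: [-3.065, -0.302, 2.735]
force: [-0.4, 0.4, 0.2]
grip_width: 0.094
```

```bash
python3 - <<'E'
from h import *
Rt,hz=Rtool(yaw,.55); go(TOP1+.05*hz,Rt)
E
```

```text
t 1.38 F [-0.45  0.38  0.2 ] w 0.094 shift mm [  0.1   1.4 -37.2] turn [1.26 2.7  5.24]
```

Call:
jog_arm([
  [[0,1,0],[1.26,2.7,5.24],94],
  [[0,1,0],[1.26,2.7,5.24],94],
  [[0,1,-10],[1.26,2.7,5.24],94],
  [[0,1,-20],[1.26,2.7,5.24],94],
  [[0,1,-20],[1.26,2.7,5.24],94],
])

```text
time_s: 1.8
ee_pos: [0.5325, 0.0683, 0.1727]
eef_rot: [-3.141, -0.554, -3.055]
force: [0.3, -0.3, 0.1]
grip_width: 0.0939
```

```bash
python3 - <<'E'
from h import *
Rt,hz=Rtool(yaw,.55); go(TOP1+.05*hz,Rt)
w=cam("wrist"); cv2.imwrite("pics/w2.png",w["frame"][:,:,::-1])
d=cam("side"); crop(d,230,130,400,270,4,"pics/d2.png")
print(proj(w,TOP1),proj(d,TOP1))
E
```

```text
t 1.8 F [ 0.31 -0.28  0.14] w 0.0939 shift mm [  0.6  -0.  -15.1] turn [ 0.01 -0.05 -0.01]
[319.4787454  220.81334774] [304.60840318 186.77836894]
```

View pics/w2.png

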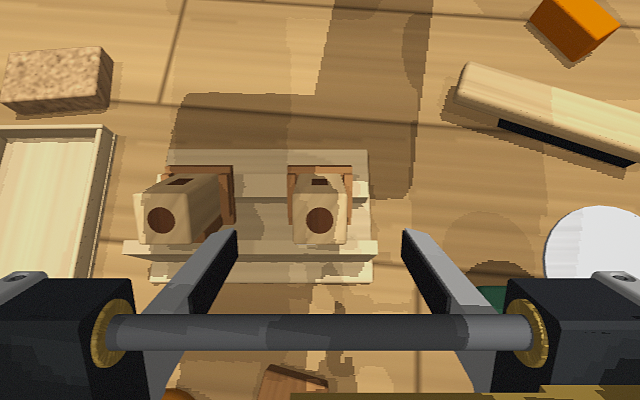

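View pics/d2.png

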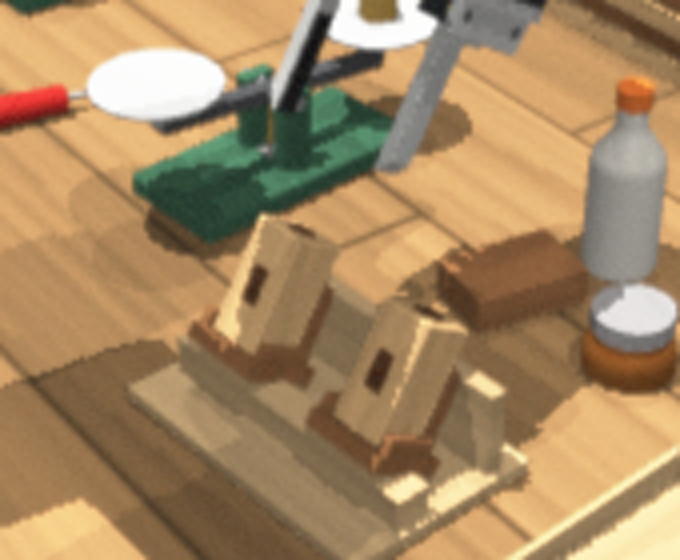

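Call:
jog_arm([
  [[-1,0,-14],[0,0,0],94],
  [[-12,-1,-31],[0,0,0],94],
  [[-22,-2,-48],[0,0,0],94],
  [[-33,-3,-66],[0,0,0],94],
  [[-43,-4,-82],[0,0,0],94],
])

```text
time_s: 2.32
ee_pos: [0.4897, 0.0639, 0.0937]
eef_rot: [-3.138, -0.544, -3.067]
force: [0.3, -0.6, -0.8]
grip_width: 0.094
```

```bash
python3 - <<'E'
from h import *
Rt,hz=Rtool(yaw,.55); go(TOP1-.03*hz,Rt)
w=cam("wrist"); cv2.imwrite("pics/w3.png",w["frame"][:,:,::-1])
d=cam("side"); crop(d,230,130,400,270,4,"pics/d3.png")
E
```

```text
t 2.32 F [ 0.27 -0.55 -0.79] w 0.094 shift mm [ 1.7  0.8 -4.3] turn [0.03 0.08 0.1 ]
```

View pics/w3.png

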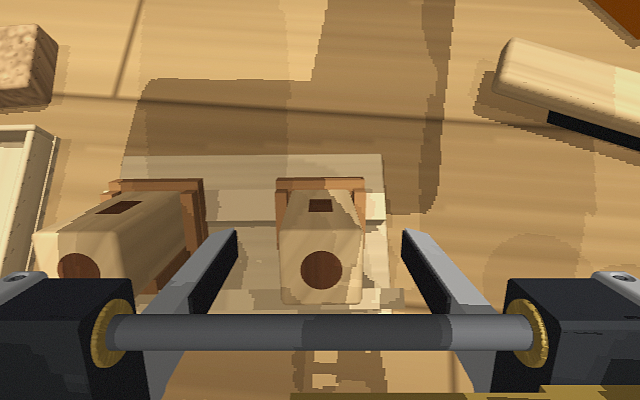

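View pics/d3.png

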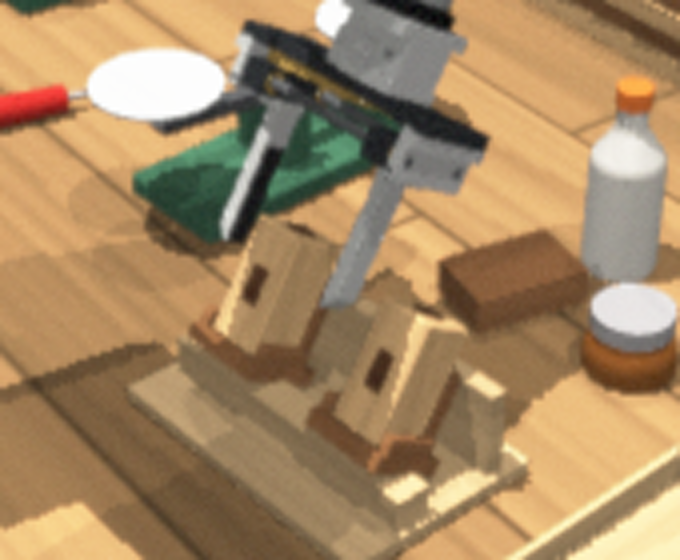

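Call:
jog_arm([
  [[0,1,-3],[0,0,0],60],
  [[0,1,-3],[0,0,0],45],
  [[0,1,-3],[0,0,0],30],
  [[0,1,-3],[0,0,0],30],
  [[0,1,-3],[0,0,0],30],
])

```text
time_s: 2.83
ee_pos: [0.4904, 0.065, 0.0909]
eef_rot: [-3.139, -0.546, -3.063]
force: [0.7, 0.1, 0.0]
grip_width: 0.064
```

Call:
jog_arm([
  [[0,0,0],[0,0,0],30],
  [[0,0,0],[0,0,0],30],
  [[0,0,0],[0,0,0],30],
])

```text
time_s: 3.08
ee_pos: [0.49, 0.065, 0.0905]
eef_rot: [-3.139, -0.547, -3.062]
force: [0.5, -0.2, -0.2]
grip_width: 0.0441
```

Call:
jog_arm([
  [[0,0,0],[0,0,0],30],
  [[0,0,0],[0,0,0],30],
  [[0,0,0],[0,0,0],30],
  [[3,0,5],[0,0,0],30],
  [[6,1,10],[0,0,0],30],
])

```text
time_s: 3.5
ee_pos: [0.4961, 0.0659, 0.1006]
eef_rot: [-3.139, -0.548, -3.062]
force: [0.5, -0.3, -2.5]
grip_width: 0.0418
```

Call:
jog_arm([
  [[10,1,17],[0,0,0],30],
  [[21,2,34],[0,0,0],30],
  [[31,3,51],[0,0,0],30],
  [[42,4,68],[0,0,0],30],
  [[52,5,85],[0,0,0],30],
])

```text
time_s: 3.92
ee_pos: [0.5487, 0.0711, 0.1868]
eef_rot: [-3.139, -0.547, -3.062]
force: [-0.3, 0.2, -1.9]
grip_width: 0.0415
```

Call:
jog_arm([
  [[0,0,25],[0,0,0],30],
  [[0,0,50],[-0.5,-6.28,0],30],
  [[0,0,50],[-0.5,-6.28,0],30],
])

```text
time_s: 4.17
ee_pos: [0.5501, 0.0709, 0.2389]
eef_rot: [-3.098, -0.291, -3.08]
force: [0.5, -0.9, -0.4]
grip_width: 0.042
```

```bash
python3 - <<'E'
from h import *
go([.53,.272,.122+.054+.03],Rtool(.085,0)[0])
w=cam("wrist"); cv2.imwrite("pics/w4.png",w["frame"][:,:,::-1])
d=cam("side"); crop(d,200,80,400,230,4,"pics/d4.png")
E
```

```text
t 4.17 F [ 0.47 -0.92 -0.43] w 0.042 shift mm [-20.1 201.1 -32.9] turn [ 0.74 -3.28  0.19]
```

View pics/w4.png

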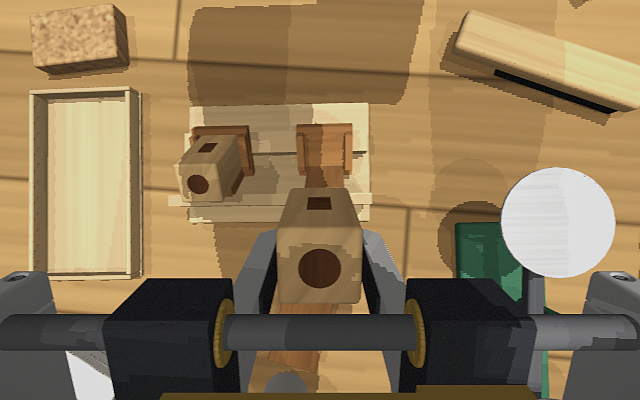

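View pics/d4.png

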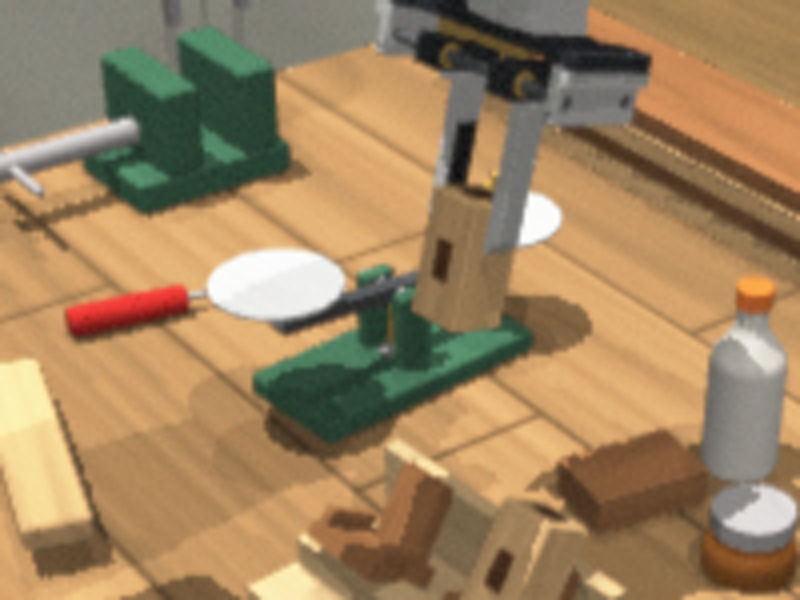

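```bash
cat > m.py <<'E'
from h import *
def pan(c,box):
    x0,y0,x1,y1=box;f=c["frame"].astype(int)
    m=((f.min(2)>130)&(f.max(2)-f.min(2)<30)).astype(np.uint8)
    k=np.zeros_like(m);k[y0:y1,x0:x1]=m[y0:y1,x0:x1]
    cs,_=cv2.findContours(k,0,1);q=max(cs,key=cv2.contourArea);return cv2.fitEllipse(cv2.convexHull(q))
E
python3 - <<'E'
from m import *
w,s,d=cam("wrist"),cam("scene"),cam("side")
E=[(w,pan(w,(490,155,630,285))),(s,pan(s,(355,135,402,178))),(d,pan(d,(240,135,295,165)))]
for c,e in E: print(e,onz(c,e[0],.122).round(4))
print(tri(*[(c,e[0]) for c,e in E]))
E
```

```text
((557.0757446289062, 225.22181701660156), (110.42286682128906, 114.90103912353516), 107.19564056396484) [0.5279 0.2786 0.122 ]
((380.7262878417969, 155.5231170654297), (25.612327575683594, 31.583877563476562), 82.7325210571289) [0.5332 0.2768 0.122 ]
((268.22064208984375, 150.89407348632812), (16.96070671081543, 35.801856994628906), 87.11651611328125) [0.5234 0.2718 0.122 ]
(array([0.52917919, 0.28270208, 0.1146155 ]), [np.float64(0.0013641339765885056), np.float64(0.001066868703817274), np.float64(0.000542763577097074)])
```

Call:
jog_arm([
  [[0,30,5],[0.74,-3.28,0.19],30],
  [[-5,65,5],[0.74,-3.28,0.19],30],
  [[-10,100,5],[0.74,-3.28,0.19],30],
  [[-15,135,5],[0.74,-3.28,0.19],30],
  [[-20,170,5],[0.74,-3.28,0.19],30],
])

```text
time_s: 4.83
ee_pos: [0.5273, 0.2422, 0.2397]
eef_rot: [-3.141, -0.013, -3.056]
force: [0.5, 0.4, -2.4]
grip_width: 0.042
```

Call:
jog_arm([
  [[-1,30,-10],[0,0,0],30],
  [[-1,35,-20],[0,0,0],30],
  [[-1,35,-20],[0,0,0],30],
])

```text
time_s: 5.08
ee_pos: [0.526, 0.2772, 0.2166]
eef_rot: [-3.14, -0.017, -3.053]
force: [0.2, -0.5, -2.2]
grip_width: 0.0418
```

```bash
python3 - <<'E'
from m import *
go([.529,.278,.122+.054+.02],Rtool(.085,0)[0])
w,s,d=cam("wrist"),cam("scene"),cam("side")
cv2.imwrite("pics/w5.png",w["frame"][:,:,::-1]);crop(s,320,100,480,230,4,"pics/s5.png");crop(d,200,80,360,200,4,"pics/d5.png")
E
```

```text
t 5.08 F [ 0.24 -0.54 -2.23] w 0.0418 shift mm [  3.    0.8 -20.6] turn [ 0.04 -0.19 -0.04]
```

View pics/w5.png

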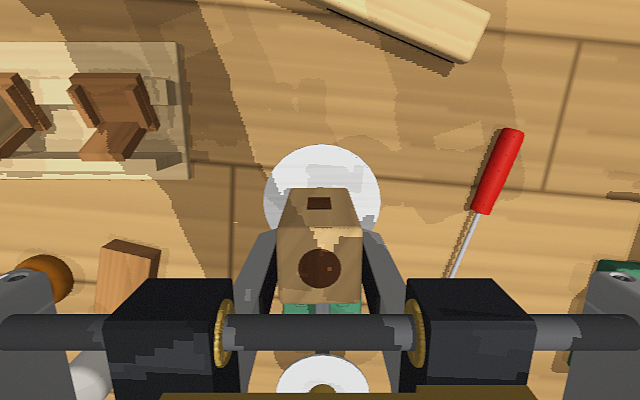

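View pics/s5.png

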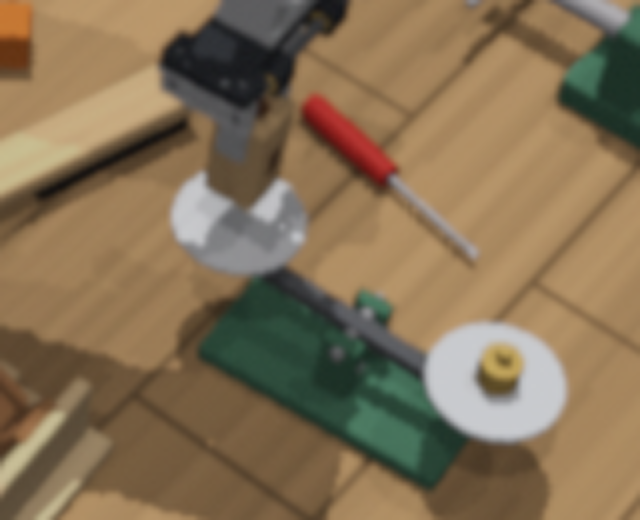

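View pics/d5.png

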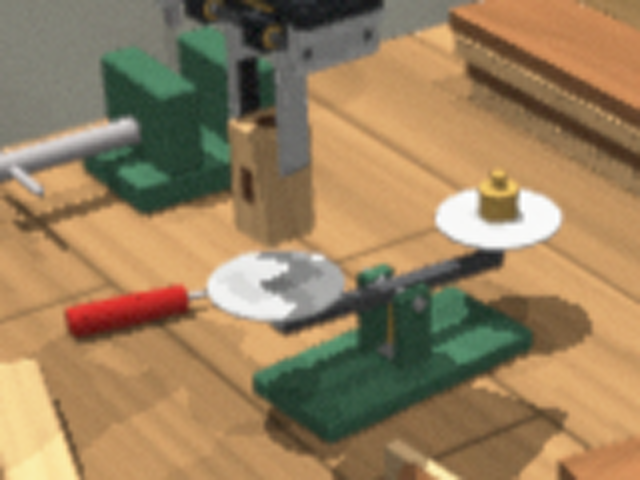

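```bash
python3 - <<'E'
from m import *
from scipy.optimize import least_squares
w,s,d=cam("wrist"),cam("scene"),cam("side")
f=w["frame"].astype(int); m=((f.min(2)>120)&(f.max(2)-f.min(2)<40))
P=[]
for r in range(148,225,3):
    k=np.where(m[r,255:390])[0]+255
    if len(k): P+= [(k[0],r),(k[-1]+1,r)]
Q=np.array([onz(w,p,.122)[:2] for p in P])
r=least_squares(lambda v:np.hypot(*(Q-v[:2]).T)-.05,[.529,.278],loss='soft_l1',f_scale=.001)
print(r.x,np.abs(r.fun).round(4))
E
```

```text
[0.52779905 0.27929966] [0.0001 0.0001 0.0002 0.0003 0.0002 0.0001 0.     0.0002 0.     0.0001
 0.0003 0.0001 0.0001 0.     0.0002 0.     0.0003 0.0005 0.0001 0.0001
 0.0001 0.0002 0.0002 0.0003 0.0001 0.0001 0.0002 0.0001 0.0003 0.0003
 0.0005 0.0006 0.0007 0.0002 0.0001 0.0002 0.0006 0.0005 0.0003 0.0002
 0.0001 0.0002 0.0002 0.0001 0.0003 0.0002 0.0003 0.001  0.0001 0.0001
 0.0005 0.0004]
```

Call:
jog_arm([
  [[0,2,-15],[0,-0.2,0],30],
  [[0,2,-28],[0,-0.2,0],30],
  [[0,2,-34],[0,-0.2,0],30],
  [[0,2,-36],[0,-0.2,0],30],
  [[0,2,-36],[0,-0.2,0],30],
])

```text
time_s: 5.8
ee_pos: [0.5271, 0.2776, 0.1846]
eef_rot: [-3.14, 0.007, -3.056]
force: [0.5, 0.5, -2.0]
grip_width: 0.0416
```

```bash
python3 - <<'E'
from m import *
go([.5263,.279,.176],Rtool(.085,0)[0])
w,s,d=cam("wrist"),cam("scene"),cam("side")
cv2.imwrite("pics/w6.png",w["frame"][:,:,::-1]);crop(d,200,80,360,200,4,"pics/d6.png")
E
```

```text
t 5.8 F [ 0.46  0.45 -2.02] w 0.0416 shift mm [-0.8  1.4 -8.6] turn [ 0.01  0.09 -0.  ]
```

View pics/d6.png

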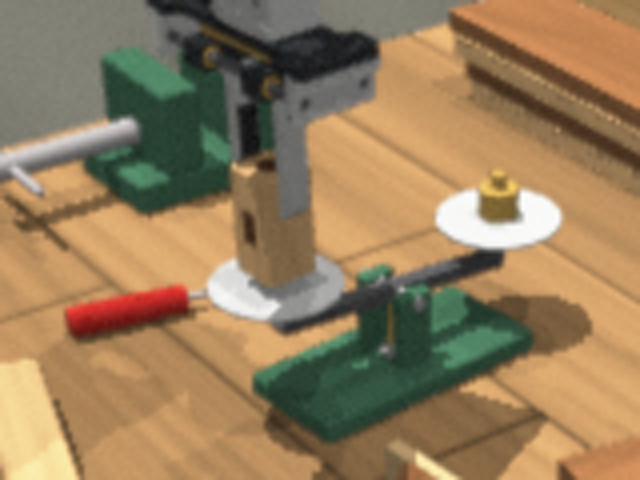

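Call:
jog_arm([
  [[0,1,-2],[0,0,0],30],
  [[0,1,-4],[0,0,0],30],
  [[0,1,-6],[0,0,0],30],
  [[0,1,-7],[0,0,0],30],
  [[0,1,-8],[0,0,0],30],
])

```text
time_s: 6.37
ee_pos: [0.5269, 0.279, 0.1762]
eef_rot: [-3.14, 0.007, -3.056]
force: [-0.0, 0.0, -2.5]
grip_width: 0.0418
```

Call:
jog_arm([
  [[0,0,0],[0,0,0],30],
  [[0,0,0],[0,0,0],30],
])

```text
time_s: 6.53
ee_pos: [0.527, 0.279, 0.1764]
eef_rot: [-3.14, 0.008, -3.056]
force: [-0.0, -0.2, -1.9]
grip_width: 0.0418
```

```bash
python3 - <<'E'
from m import *
go([.5263,.279,.176],Rtool(.085,0)[0])
d=cam("side")
crop(d,200,80,360,200,4,"pics/d7.png")
E
```

```text
t 6.53 F [-0.04 -0.24 -1.93] w 0.0418 shift mm [-0.7  0.  -0.4] turn [ 0.01  0.09 -0.01]
```

View pics/d7.png

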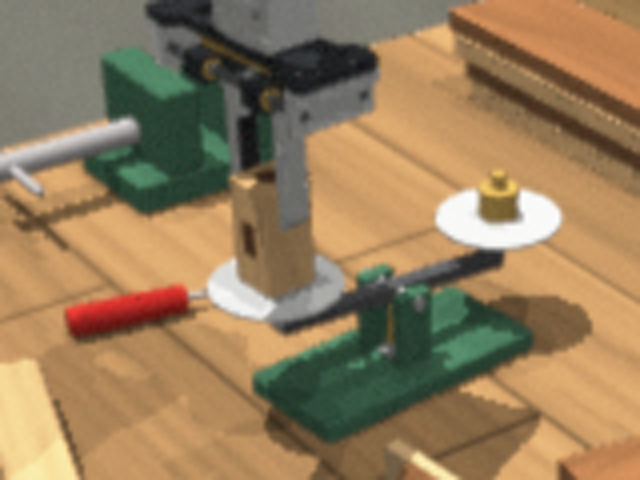

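Call:
jog_arm([
  [[0,0,-1],[0,0,0],30],
  [[0,0,-2],[0,0,0],30],
  [[0,0,-2],[0,0,0],30],
])

```text
time_s: 6.83
ee_pos: [0.527, 0.279, 0.1744]
eef_rot: [-3.141, 0.008, -3.056]
force: [0.2, 0.8, -0.5]
grip_width: 0.0416
```

Call:
jog_arm([
  [[0,0,-1],[0,0,0],30],
  [[0,0,-2],[0,0,0],30],
  [[0,0,-2],[0,0,0],30],
])

```text
time_s: 7.08
ee_pos: [0.5269, 0.279, 0.1722]
eef_rot: [-3.14, 0.007, -3.056]
force: [-0.3, -0.4, -0.5]
grip_width: 0.0417
```

```bash
python3 - <<'E'
from m import *
go([.5263,.279,.176],Rtool(.085,0)[0])
d=cam("side")
crop(d,200,80,360,200,4,"pics/d8.png")
E
```

```text
t 7.08 F [-0.26 -0.44 -0.5 ] w 0.0417 shift mm [-0.6 -0.   3.8] turn [ 0.01  0.09 -0.01]
```

View pics/d8.png

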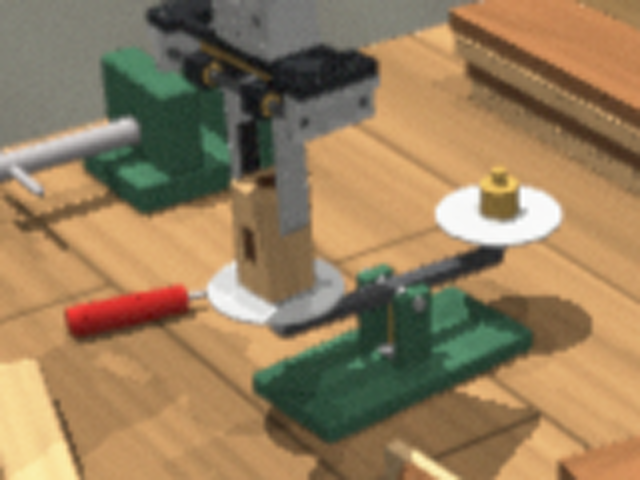

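Call:
jog_arm([
  [[0,0,0],[0,0,0],50],
  [[0,0,0],[0,0,0],60],
  [[0,0,0],[0,0,0],94],
  [[0,0,0],[0,0,0],94],
  [[0,0,0],[0,0,0],94],
])

```text
time_s: 7.55
ee_pos: [0.527, 0.279, 0.1725]
eef_rot: [-3.14, 0.008, -3.056]
force: [0.8, -0.6, -0.0]
grip_width: 0.0716
```

Call:
jog_arm([
  [[0,0,0],[0,0,0],94],
  [[0,0,0],[0,0,0],94],
  [[0,0,15],[0,0,0],94],
  [[0,0,40],[0,0,0],94],
  [[0,0,80],[0,0,0],94],
])

```text
time_s: 7.97
ee_pos: [0.526, 0.2785, 0.2503]
eef_rot: [-3.138, 0.002, -3.056]
force: [0.7, 0.2, -0.9]
grip_width: 0.0939
```

```bash
python3 - <<'E'
from m import *
Rt,hz=Rtool(yaw,.55); go(TOP2+.07*hz,Rt)
w,s,d=cam("wrist"),cam("scene"),cam("side")
cv2.imwrite("pics/w9.png",w["frame"][:,:,::-1]);crop(s,320,100,480,230,4,"pics/s9.png");crop(d,200,80,360,200,4,"pics/d9.png")
E
```

```text
t 7.97 F [ 0.69  0.16 -0.87] w 0.0939 shift mm [  28.2 -329.2  -75.1] turn [-0.5   6.31 -0.02]
```

View pics/w9.png

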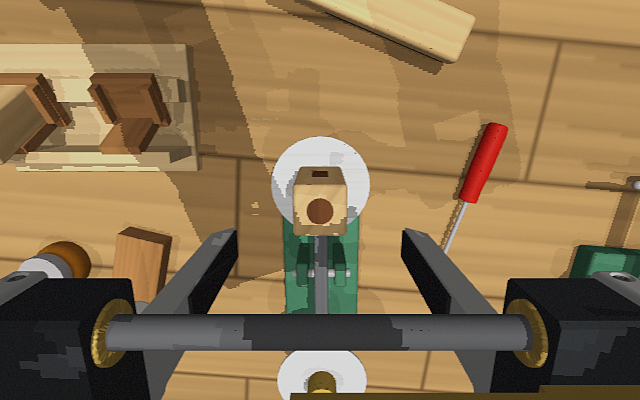

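View pics/d9.png

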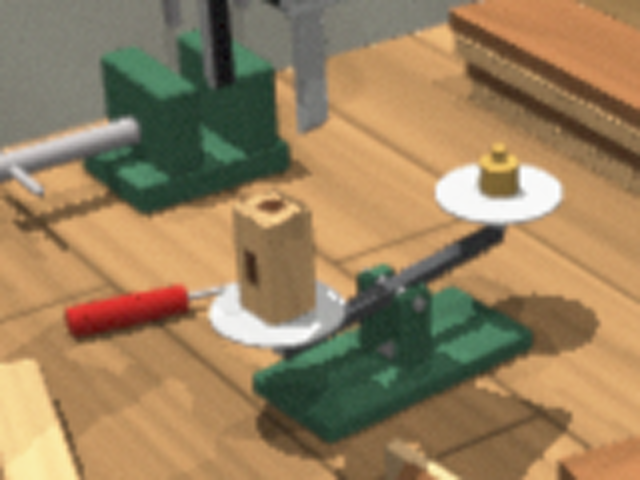

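Beam tipped: this head is the heavy one and stands centred. Now the second head.

Call:
jog_arm([
  [[5,-40,0],[0,0,0],94],
  [[10,-80,0],[-0.1,1.3,0],94],
  [[15,-120,0],[-0.2,2.6,0],94],
  [[20,-160,0],[-0.3,3.9,0],94],
  [[24,-200,0],[-0.4,5.2,0],94],
])

```text
time_s: 8.53
ee_pos: [0.5508, 0.0771, 0.2524]
eef_rot: [3.137, -0.453, -3.054]
force: [-0.4, -0.1, -0.2]
grip_width: 0.0937
```

```bash
python3 - <<'E'
from m import *
Rt,hz=Rtool(yaw,.55); go(TOP2+.06*hz,Rt)
E
```

```text
t 8.53 F [-0.44 -0.08 -0.22] w 0.0937 shift mm [  -1.9 -128.3  -85.8] turn [-0.15  1.11  0.  ]
```

Call:
jog_arm([
  [[-1,-40,0],[-0.15,1.11,0],94],
  [[-1,-80,-20],[-0.15,1.11,0],94],
  [[-2,-115,-40],[-0.15,1.11,0],94],
  [[-2,-128,-70],[-0.15,1.11,0],94],
  [[-2,-128,-86],[-0.15,1.11,0],94],
])

```text
time_s: 8.95
ee_pos: [0.5476, -0.0523, 0.1623]
eef_rot: [-3.14, -0.55, -3.061]
force: [-0.3, 0.2, -0.9]
grip_width: 0.0937
```

Call:
jog_arm([
  [[0,0,0],[0,0,0],94],
  [[0,0,0],[0,0,0],94],
])

```text
time_s: 9.12
ee_pos: [0.5486, -0.0488, 0.1658]
eef_rot: [-3.14, -0.547, -3.057]
force: [-0.7, 0.7, 1.3]
grip_width: 0.0943
```

```bash
python3 - <<'E'
from m import *
Rt,hz=Rtool(yaw,.55); go(TOP2+.06*hz,Rt);go(TOP2-.03*hz+np.array([-.0017,0,.001]),Rt)
w=cam("wrist"); cv2.imwrite("pics/w10.png",w["frame"][:,:,::-1]);print(proj(w,TOP2))
E
```

```text
t 9.12 F [-0.66  0.71  1.33] w 0.0943 shift mm [ 0.3 -2.3  0.8] turn [ 0.01  0.03 -0.  ]
t 9.12 F [-0.66  0.71  1.33] w 0.0943 shift mm [-48.3  -6.3 -74.9] turn [ 0.01  0.03 -0.  ]
[316.57051996 210.62125347]
```

View pics/w10.png

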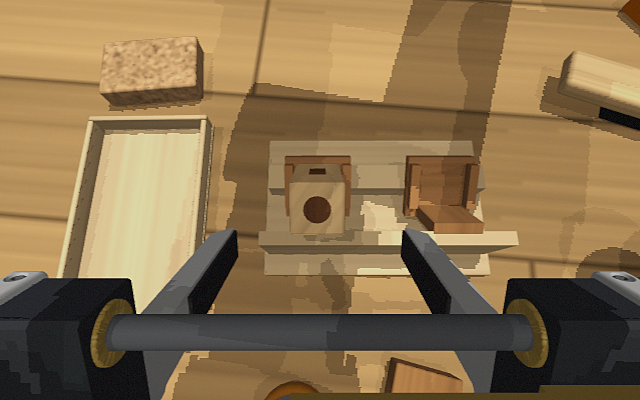

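Call:
jog_arm([
  [[-9,-3,-15],[0,0,0],94],
  [[-19,-4,-30],[0,0,0],94],
  [[-29,-4,-45],[0,0,0],94],
  [[-39,-5,-60],[0,0,0],94],
  [[-48,-6,-75],[0,0,0],94],
])

```text
time_s: 9.58
ee_pos: [0.5013, -0.0544, 0.0924]
eef_rot: [-3.139, -0.542, -3.056]
force: [-0.1, -0.2, -0.3]
grip_width: 0.0941
```

```bash
python3 - <<'E'
from m import *
Rt,hz=Rtool(yaw,.55); go(TOP2-.03*hz+np.array([-.0017,0,.001]),Rt)
w=cam("wrist"); cv2.imwrite("pics/w11.png",w["frame"][:,:,::-1])
E
```

```text
t 9.58 F [-0.06 -0.21 -0.33] w 0.0941 shift mm [-0.9 -0.8 -1.4] turn [ 0.02  0.09 -0.02]
```

View pics/w11.png

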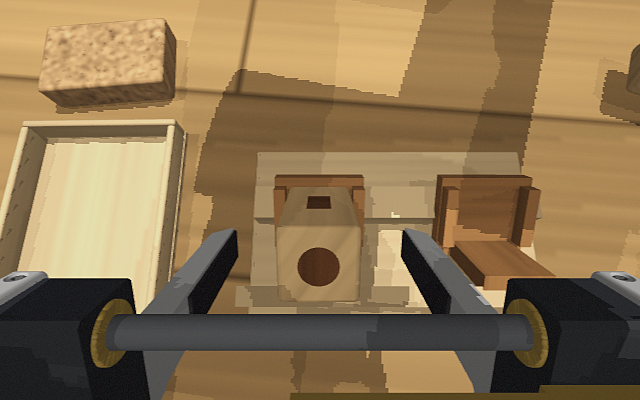

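Head 2 sits centred between the fingers (circle at 318,267). Close.

Call:
jog_arm([
  [[-1,-1,-1],[0,0,0],60],
  [[-1,-1,-1],[0,0,0],45],
  [[-1,-1,-1],[0,0,0],30],
  [[-1,-1,-1],[0,0,0],30],
  [[-1,-1,-1],[0,0,0],30],
])

```text
time_s: 10.05
ee_pos: [0.5006, -0.0559, 0.0911]
eef_rot: [-3.139, -0.544, -3.057]
force: [-1.3, -0.6, -0.1]
grip_width: 0.0642
```

Call:
jog_arm([
  [[0,0,0],[0,0,0],30],
  [[0,0,0],[0,0,0],30],
  [[0,0,0],[0,0,0],30],
  [[0,0,0],[0,0,0],30],
  [[0,0,0],[0,0,0],30],
])

```text
time_s: 10.47
ee_pos: [0.5, -0.056, 0.0905]
eef_rot: [-3.14, -0.545, -3.057]
force: [0.5, 0.5, 0.7]
grip_width: 0.0417
```

```bash
python3 - <<'E'
from m import *
Rt,hz=Rtool(yaw,.55); go(TOP2-.03*hz+np.array([-.0017,0,.001]),Rt)
E
```

```text
t 10.47 F [0.49 0.53 0.66] w 0.0417 shift mm [0.4 0.8 0.5] turn [ 0.02  0.06 -0.  ]
```

Call:
jog_arm([
  [[3,0,5],[0,0,0],30],
  [[10,1,17],[0,0,0],30],
  [[21,2,34],[0,0,0],30],
  [[31,3,51],[0,0,0],30],
  [[42,4,68],[0,0,0],30],
])

```text
time_s: 10.88
ee_pos: [0.5425, -0.0519, 0.1596]
eef_rot: [-3.139, -0.545, -3.057]
force: [0.1, -0.8, -0.5]
grip_width: 0.0422
```

Call:
jog_arm([
  [[10,1,17],[0,0,0],30],
  [[10,1,40],[0,0,0],30],
  [[10,1,60],[0.5,-6.28,0],30],
  [[10,1,60],[0.5,-6.28,0],30],
  [[10,1,60],[0.5,-6.28,0],30],
])

```text
time_s: 11.3
ee_pos: [0.5531, -0.051, 0.22]
eef_rot: [-3.137, -0.162, -3.058]
force: [0.9, 1.0, -0.2]
grip_width: 0.0422
```

```bash
python3 - <<'E'
from m import *
go([.52,-.235,.2],Rtool(.085,0)[0])
w,s,d=cam("wrist"),cam("scene"),cam("side")
cv2.imwrite("pics/w12.png",w["frame"][:,:,::-1]);crop(s,180,200,340,340,4,"pics/s12.png");crop(d,260,120,460,270,4,"pics/d12.png")
E
```

```text
t 11.3 F [ 0.88  0.95 -0.24] w 0.0422 shift mm [ -33.1 -184.   -20. ] turn [ 0.21 -1.84  0.01]
```

View pics/w12.png

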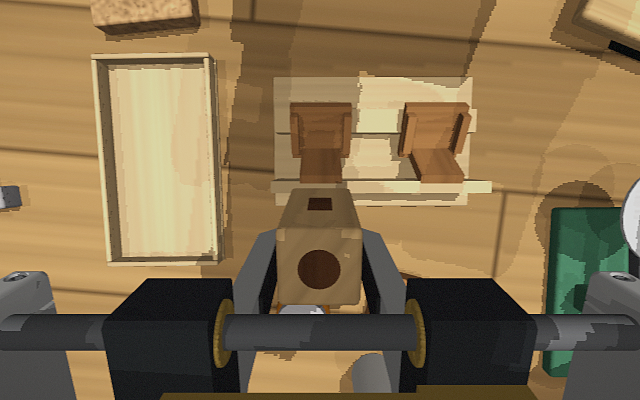

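View pics/s12.png

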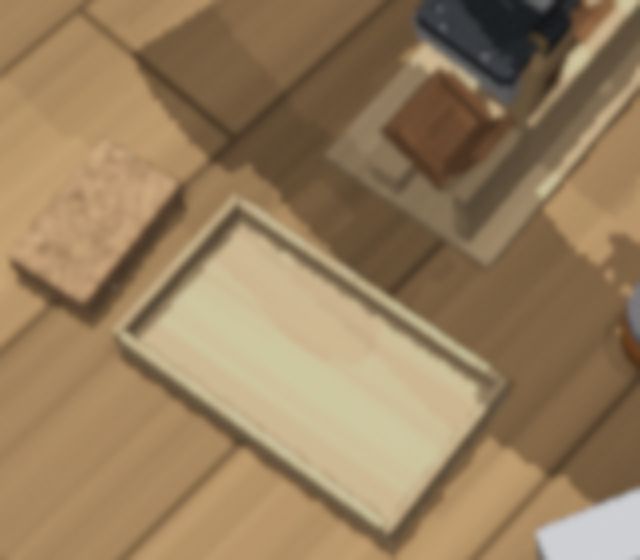

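```bash
python3 - <<'E'
from m import *
w=cam("wrist"); s=cam("scene")
Q=np.array([onz(w,p,.03)[:2] for p in [(93,54),(214,53),(222,262),(107,266)]]);print(Q.round(3),Q.mean(0).round(4))
Q=np.array([onz(s,(180+p[0]/4,200+p[1]/4),.03)[:2] for p in [(237,198),(505,382),(390,538),(118,332)]]);print(Q.round(3),Q.mean(0).round(4))
E
```

```text
[[ 0.407 -0.314]
 [ 0.395 -0.181]
 [ 0.628 -0.159]
 [ 0.644 -0.292]] [ 0.5184 -0.2364]
[[ 0.403 -0.19 ]
 [ 0.636 -0.167]
 [ 0.652 -0.294]
 [ 0.416 -0.313]] [ 0.527 -0.241]
```

Call:
jog_arm([
  [[-5,-37,0],[0.2,-1.84,0],30],
  [[-12,-75,0],[0.2,-1.84,0],30],
  [[-20,-115,0],[0.2,-1.84,0],30],
  [[-28,-150,-20],[0.2,-1.84,0],30],
  [[-34,-187,-40],[0.2,-1.84,0],30],
])

```text
time_s: 11.97
ee_pos: [0.5181, -0.2392, 0.1785]
eef_rot: [3.141, -0.01, -3.057]
force: [0.5, 0.2, -2.3]
grip_width: 0.042
```

Call:
jog_arm([
  [[0,0,-20],[0,0,0],30],
  [[0,0,-40],[0,0,0],30],
  [[0,0,-60],[0,0,0],30],
  [[0,0,-70],[0,0,0],30],
  [[0,0,-70],[0,0,0],30],
])

```text
time_s: 12.38
ee_pos: [0.5175, -0.2368, 0.1059]
eef_rot: [3.138, -0.014, -3.057]
force: [0.6, -0.5, -1.3]
grip_width: 0.0422
```

```bash
python3 - <<'E'
from m import *
go([.518,-.238,.06],Rtool(.085,0)[0])
w,s,d=cam("wrist"),cam("scene"),cam("side")
cv2.imwrite("pics/w13.png",w["frame"][:,:,::-1]);crop(s,180,200,340,340,4,"pics/s13.png");crop(d,300,180,460,320,4,"pics/d13.png")
E
```

```text
t 12.38 F [ 0.65 -0.53 -1.29] w 0.0422 shift mm [  0.5  -1.2 -45.9] turn [-0.02 -0.16  0.01]
```

View pics/d13.png

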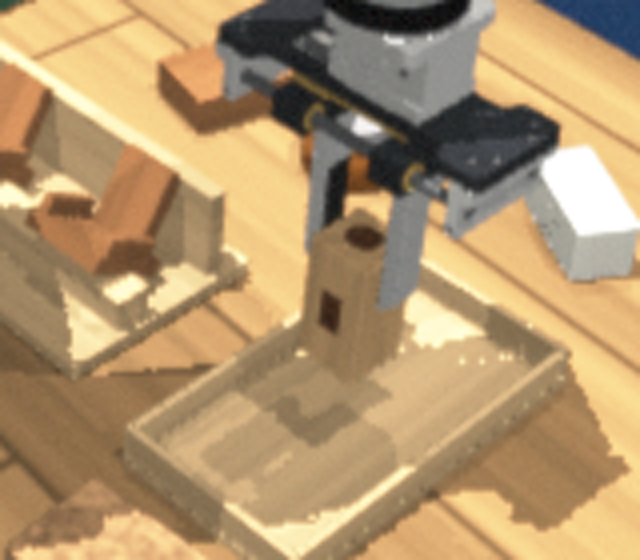

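View pics/w13.png

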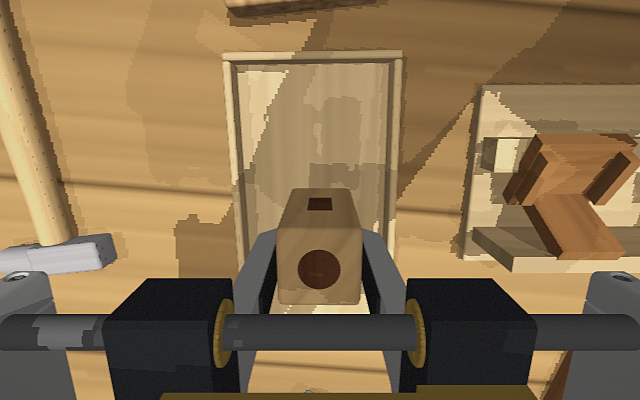

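Call:
jog_arm([
  [[0,-1,-12],[0,-0.16,0],30],
  [[0,-1,-24],[0,-0.16,0],30],
  [[0,-1,-34],[0,-0.16,0],30],
  [[0,-1,-40],[0,-0.16,0],30],
  [[0,-1,-40],[0,-0.16,0],30],
])

```text
time_s: 12.95
ee_pos: [0.5176, -0.238, 0.0675]
eef_rot: [3.142, 0.003, -3.058]
force: [-0.3, 0.5, -0.5]
grip_width: 0.042
```

Call:
jog_arm([
  [[0,0,-1],[0,0,0],30],
  [[0,0,-2],[0,0,0],30],
  [[0,0,-2],[0,0,0],30],
])

```text
time_s: 13.2
ee_pos: [0.5183, -0.2384, 0.0671]
eef_rot: [-3.14, 0.006, -3.058]
force: [0.3, -0.8, -1.5]
grip_width: 0.0425
```

Call:
jog_arm([
  [[0,0,-1],[0,0,0],30],
  [[0,0,-2],[0,0,0],30],
  [[0,0,-2],[0,0,0],30],
])

```text
time_s: 13.45
ee_pos: [0.5181, -0.2383, 0.0648]
eef_rot: [-3.14, 0.005, -3.058]
force: [0.1, 0.2, -2.0]
grip_width: 0.0418
```

Call:
jog_arm([
  [[0,0,-1],[0,0,0],30],
  [[0,0,-2],[0,0,0],30],
  [[0,0,-2],[0,0,0],30],
])

```text
time_s: 13.7
ee_pos: [0.518, -0.2382, 0.0626]
eef_rot: [-3.141, 0.005, -3.058]
force: [-0.1, 0.4, -0.8]
grip_width: 0.0419
```

Call:
jog_arm([
  [[0,0,-1],[0,0,0],30],
  [[0,0,-2],[0,0,0],30],
  [[0,0,-2],[0,0,0],30],
])

```text
time_s: 13.95
ee_pos: [0.518, -0.2382, 0.0606]
eef_rot: [-3.141, 0.005, -3.058]
force: [0.7, 0.1, -1.1]
grip_width: 0.0424
```

Call:
jog_arm([
  [[0,0,-0.5],[0,0,0],30],
  [[0,0,-1],[0,0,0],30],
  [[0,0,-1],[0,0,0],30],
])

```text
time_s: 14.2
ee_pos: [0.5181, -0.2383, 0.0597]
eef_rot: [-3.141, 0.005, -3.058]
force: [-0.2, -0.8, -1.2]
grip_width: 0.0421
```

Call:
jog_arm([
  [[0,0,-0.5],[0,0,0],30],
  [[0,0,-1],[0,0,0],30],
  [[0,0,-1],[0,0,0],30],
])

```text
time_s: 14.45
ee_pos: [0.5182, -0.2383, 0.059]
eef_rot: [-3.14, 0.006, -3.058]
force: [-0.4, 1.0, 3.0]
grip_width: 0.0422
```

Contact (+3 N). Release and retreat.

Call:
jog_arm([
  [[0,0,0],[0,0,0],50],
  [[0,0,0],[0,0,0],60],
  [[0,0,0],[0,0,0],94],
  [[0,0,0],[0,0,0],94],
  [[0,0,0],[0,0,0],94],
])

```text
time_s: 14.87
ee_pos: [0.5181, -0.2383, 0.0588]
eef_rot: [-3.14, 0.005, -3.058]
force: [0.3, 0.1, 0.5]
grip_width: 0.0723
```

Call:
jog_arm([
  [[0,0,0],[0,0,0],94],
  [[0,0,0],[0,0,0],94],
  [[0,0,15],[0,0,0],94],
  [[0,0,45],[0,0,0],94],
  [[0,0,85],[0,0,0],94],
])

```text
time_s: 15.28
ee_pos: [0.5169, -0.2376, 0.1425]
eef_rot: [3.14, 0.001, -3.058]
force: [0.4, -0.1, 0.2]
grip_width: 0.0942
```

Call:
jog_arm([
  [[0,0,40],[0,0,0],94],
  [[0,20,60],[0,0,0],94],
  [[0,20,60],[0,0,0],94],
  [[0,20,60],[0,0,0],94],
  [[0,20,60],[0,0,0],94],
])

```text
time_s: 15.7
ee_pos: [0.5177, -0.2183, 0.2027]
eef_rot: [-3.141, 0.004, -3.057]
force: [-0.1, -1.2, -0.2]
grip_width: 0.094
```

```bash
python3 - <<'E'
from m import *
print(ctrl.get_obs()["time_s"])
w,s,d=cam("wrist"),cam("scene"),cam("side")
cv2.imwrite("pics/w14.png",w["frame"][:,:,::-1]);crop(s,180,100,480,340,2.5,"pics/s14.png");crop(d,200,80,460,320,2.4,"pics/d14.png")
# pan down view: pan centre and head top centre expectation
for n,c in (("s",s),("d",d)): print(n,proj(c,[.528,.279,.1]),proj(c,[.528,.279,.184]),proj(c,[.52,-.238,.09]))
E
```

```text
15.7
s [379.02801224 158.72347235] [382.05673625 140.73353676] [254.30337312 277.80363421]
d [268.68024501 155.99568362] [267.05522564 130.26667009] [388.10560776 255.56422503]
```

View pics/s14.png

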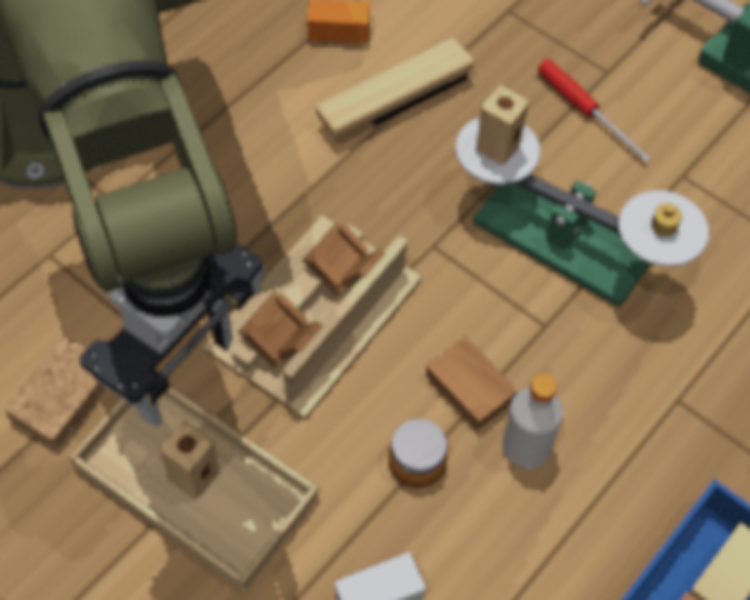

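View pics/d14.png

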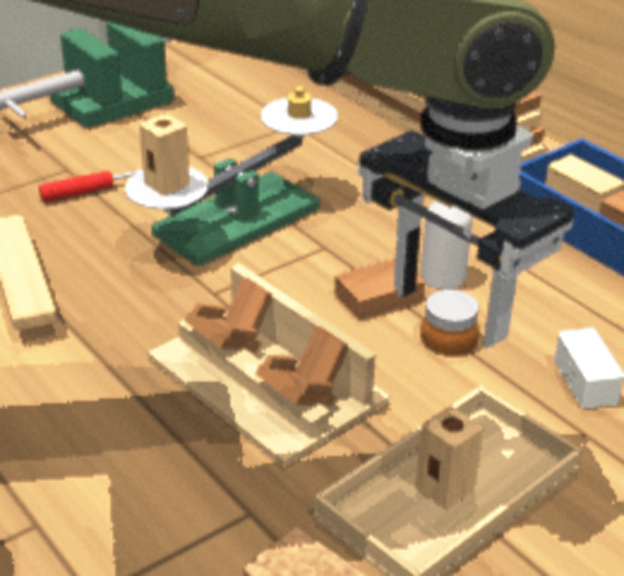

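View pics/w14.png

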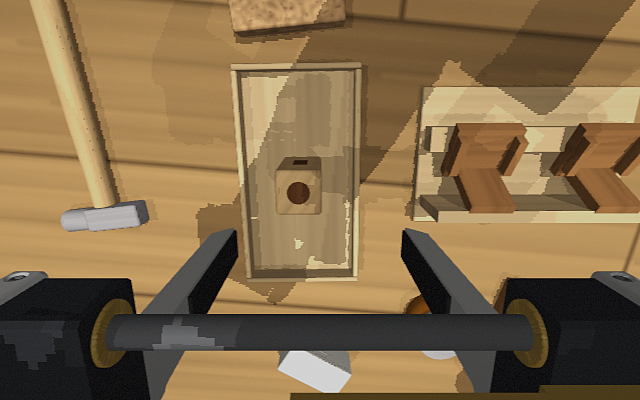

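```bash
python3 -c "
from station import ctrl
print(ctrl.hand_in())"
```

```text
the job is handed in; nothing more can be done
None
```

The job is handed in at about 16 s of the 69 s allowed; no verdict was reported.

- **Heavy head:** I put the left-hand head (higher y) on the weighing pan and the beam tipped pan-down, so it is the loaded one. It stands upright there. In the scene camera its top sits at (382, 141), where I expected it for the pan centre.
- **Light head:** I took the other head straight from the rack to the tray without weighing it, because the first had already tipped the beam. I lowered it until I felt about 3 N and released it. The last pictures show it upright near the middle of the tray floor.
- **Other objects:** the glue bottle, wax jar and offcut look unmoved by eye in those pictures. I did not measure them again.
- **Checks that disagreed:**
  - The wrist force was too noisy (about 1 N) to rely on for telling the two heads apart.
  - The camera views differed by up to about 10 mm on the pan position and about 9 mm on the tray centre. For the pan I used a circle fit from the close wrist view; its edge points fitted to 1 mm or better. For the tray I used a point close to the wrist-view estimate.

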